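# Offer a cast rocker lever up to its drilling fixture

## Task

First swing the fixture's clamp arm right out of the way, until it lies alongside the fixture. Then pick up the cast aluminium rocker lever at its balance point and, keeping it level all the way and touching neither fixture nor clamp, hold it still about 4 cm above the locating pins, level and lined up ready to load: big hub over the thick pin, small eye over the thin pin. Finish while still holding it there in the gripper, with the clamp still swung clear, and leave the other things on the bench where they are.

Things in the scene. Friction and masses are not known exactly. Their poses are not given: they have to be found in the camera images.
- rocker: Loose cast aluminium lever, 0.35 to 0.65 kg, flat on the bench: hub ring (56 mm dia, 40 high, 28 bore) and eye ring (32 dia, 36 high, 14 bore), centres 170 mm apart, joined by a straight bar 20 wide, from 12 to 34 mm above their underside. Origin at underside level below the balance point, which is on the bar 60 mm from the hub's centre, 110 from the eye's. x along the bar to the eye, z up.
- rocker_grip (a point): The rocker's balance point, at mid-height of the bar, 23 mm above the rocker's underside. Grip the bar here across its 20 mm width (along the rocker's y).
- rocker_hub (a point): Centre of the rocker's big hub at its underside: (-60, 0, 0) mm in the rocker's frame.
- rocker_eye (a point): Centre of the rocker's small eye at its underside: (110, 0, 0) mm in the rocker's frame.
- fixture: Fixed steel drilling fixture: plate 270 (x) x 110 x 18 mm, two upright locating pins on its long centre line, tops 55 mm above the bench, and a clamp post on an ear at its +y side. Origin on the bench, 60 mm from the thick pin: where the rocker's origin belongs in plan (plate from -115 to 155 mm in x). x points from thick to thin pin, z up.
- hub_pin (a point): Top centre of the thick locating pin (22 mm diameter), for the hub: (-60, 0, 55) mm in the fixture's frame.
- eye_pin (a point): Top centre of the thin locating pin (10 mm diameter), for the eye: (110, 0, 55) mm in the fixture's frame.
- clamp (a joint): Angle of the swing clamp arm about its upright post, rad. 0: arm along the fixture's -y, across the nest; grows anticlockwise seen from above; 1.57: arm along the fixture's +x, alongside the fixture, clear; stop at 1.75. Starts between 0 and 0.35, turns with light friction (about 1.5 N at the knob), stays where left.
- clamp_pivot (a point): Axis of the clamp's post, at the arm's underside: (30, 75, 60) mm in the fixture's frame. The post is 22 mm in diameter; the arm is a bar 86 mm long, 20 mm wide and 14 mm thick (60 to 74 mm above the bench).
- clamp_knob (a point): Grip point on the clamp arm's upright black round knob (18 mm diameter, 46 mm tall, standing on the arm from 74 to 120 mm above the bench): on the knob's axis 104 mm above the bench, 75 mm from the pivot axis.
- link: Bystander, leave: flat straight steel link with two equal round ends, 154 mm long, 14 mm high, loose.
- block: Bystander, leave: drilled steel setup block 76 x 51 x 25 mm, loose.
- collar: Bystander, leave: steel slug 36 mm in diameter, 22 mm high, loose.
- wrench: Bystander, leave: wrench 170 mm long lying on the bench.
- brush: Bystander, leave: bench brush lying on the bench.
- oiler: Bystander, leave: white bottle 56 mm in diameter, 140 mm high, loose, standing.
- bolt_cup: Bystander, leave: steel cup 80 mm across, 60 mm high, loose, standing.
Not all that is in view belongs to the job. Several things have the shape of the rocker; the one meant has the colours described above.

How it is judged:
By the outcome, as a careful person would: the job done as asked, in the order asked, and still so for the second after the job is handed in, while the arm keeps its last pose, push and grip.
It also fails if it takes over 58 s, if anything falls off the work surface, if the arm or the gripper's body presses on something with over 40 N, if the wrist force passes 120 N, or if a joint passes its speed limit or range.

## Robot

A 6-joint arm with a two-finger parallel gripper is mounted at the origin on the work surface. World frame = base frame: x ahead of the robot, y to its left, z up, the work surface at z = 0. Lengths are in mm, angles in rad, forces in N, time in s.
With the tool pointing down it reaches from about 400 to 825 mm from the base axis. Payload 7 kg.
Tool frame: the origin (TCP) lies at the very end of the fingers, on their centre line; the grasp point (between the pads) lies 19 mm behind it; z points along the fingers, y is the direction in which the jaws open and shut (so a half turn about z gives the same grasp; the last joint's range is limited). The gripper opens to 88 mm and grips with 3 to 60 N. Pads are 19 mm wide; open, the fingers measure 130 mm over their backs; the gripper's body (78 mm by 193 mm) begins 47 mm behind the grasp point.
Start: joints at [-1.007, 0.359, 0.012, 0, -1.224, -0.288], TCP at [183.788, -649.475, 226.561] pointing down, gripper open.
Joint ranges: [-3.07, 3.07], [-1.43, 2.12], [-1.02, 1.25], [-3.03, 1.67], [-3.05, -0], [-3.03, 3.03]. Speed limits (rad/s): [2.39, 2.39, 3.01, 3.14, 3.14, 3.14].

## Interface

Orientations are given as a unit quaternion [x, y, z, w].
In Python, from plant import bot gives the robot as it stands. Calls block until the motion is done:
- bot.move_ptp(position, orientation): joint-space move of the TCP to a pose.
- bot.line_to(position, velocity=150, ori=None): straight line of the TCP; ori=None keeps the orientation; velocity is the mean speed in mm/s.
- bot.move_joints(angles): joint-space move.
- bot.move_gripper(opening, force=None): finger opening in mm; force is the grip in N (None keeps the last); returns when the fingers have stopped.
- bot.pause(seconds).
- bot.solve_ik(position, orientation): joint angles nearest the present ones, or None.
- bot.read_state(): the state.
- bot.camera(name): name is "scene" or "top" or "wrist"; returns the picture (480x640x3 uint8, red, green, blue); there is no depth.
- bot.get_calibration(name): a dict with "fx", "fy", "cx", "cy" (pixels), "view" (4x4, takes a point from world to camera coordinates); the wrist camera has in their place "T_tool_cam" (4x4, takes a point from camera to tool coordinates, whose origin is the TCP and whose axes are the flange's). Camera axes: x right, y up, looking along -z (the intrinsics and any distortion apply to the point x, -y, -z); pixel columns grow to the right and rows downward; lengths in mm; the calibration is good to about 2 mm. A picture is of the moment at which its call begins: read the wrist's pose just before it. get_calibration takes no time and is no camera call.
A pose or a line that the arm cannot do raises bot.Unreachable and nothing moves.
- bot.close_job(): hands the job in, once; it reports no verdict.
The state is a dict: "t": time; "joint_pos": joint angles; "qvel": joint speeds; "tau": joint torques, N m; "tcp_pos": TCP position; "eef_rot": TCP orientation; "contact_force": force on the tool from outside, world axes, zero at the start; "moment": the same for the moment, N m; "width": finger opening in mm.
Only numpy, scipy, OpenCV 4.12 (cv2) and the standard library are available. Lean on these libraries where they do the work, as an engineer would, in place of code of your own. Each camera call takes 0.05 s, during which the arm holds its last target.

## Working session

There is one attempt and no reset: what is moved stays moved. The work goes in short steps, each a Python script; the robot and the scene stay as the last script left them, time stands still between calls to the robot, and variables do not carry over. Pictures are saved under pics/ and viewed, and the job is handed in when it is done.

```bash
mkdir -p pics; ls; python3 - <<'E'
from plant import bot
import cv2
for n in("scene","top","wrist"):
    im=bot.camera(n); cv2.imwrite(f"pics/{n}0.png",im[:,:,::-1]); 
    c=bot.get_calibration(n); print(n,{k:(v if not hasattr(v,'tolist') else v.tolist()) for k,v in c.items()})
print(bot.read_state())
E
```

```text
pics
scene {'fx': 440.7582912138002, 'fy': 440.7582912138002, 'cx': 310.29794724049486, 'cy': 243.5803210771702, 'view': [[0.21336247755595236, 0.9768674731528761, -0.014366386709962318, -44.63648221412666], [-0.716850569561599, 0.16652795625210898, 0.6770477831776033, 280.7386117872104], [0.6637783621739992, -0.13415803994695993, 0.7357988218441185, -1554.9136304174356], [0.0, 0.0, 0.0, 1.0]]}
top {'fx': 467.0771021978529, 'fy': 467.0771021978529, 'cx': 323.61323955859086, 'cy': 238.11051815591168, 'view': [[0.013230840126368723, -0.9998489463106093, 0.01127073338852079, -41.21243578176587], [0.9879710788167729, 0.014808806407503098, 0.15392805681358723, -497.6991648125007], [-0.154071711521526, 0.009098561114249936, 0.9880177750903462, -1026.1289244169188], [0.0, 0.0, 0.0, 1.0]]}
wrist {'fx': 365.74478626733173, 'fy': 365.74478626733173, 'cx': 318.3184785459062, 'cy': 236.6013359888026, 'T_tool_cam': [[1.7879929653534827e-05, 0.967322198787722, 0.25355031731945116, 67.57915356204525], [0.999999975436287, -7.331118599415658e-05, 0.00020917192681118427, 0.011449879574798594], [0.00022092472263962658, 0.25355030735133477, -0.9673221763374965, -158.5929801701228], [0.0, 0.0, 0.0, 1.0]]}
{'t': 0.15, 'joint_pos': array([-1.00689502e+00,  3.59212699e-01,  1.12695183e-02, -2.38476026e-04,
       -1.22411308e+00, -2.88093627e-01]), 'qvel': array([-0.00065219, -0.00212143,  0.00179454,  0.00250685,  0.00035427,
       -0.00112792]), 'tau': array([-8.16434858e-04, -5.83276713e+01,  2.93289346e+01,  7.00118423e+00,
        8.75130150e-03, -1.49360085e-04]), 'tcp_pos': array([ 183.67989449, -649.13973874,  225.84715962]), 'eef_rot': array([-1.37426929e-01,  9.90511701e-01,  6.19996118e-04, -1.58223050e-04]), 'contact_force': array([-0.3001068 , -0.20336087,  0.02951979]), 'moment': array([-0.05993084, -0.00916157,  0.01292857]), 'width': 86.98534532005402}
```

View pics/scene0.png

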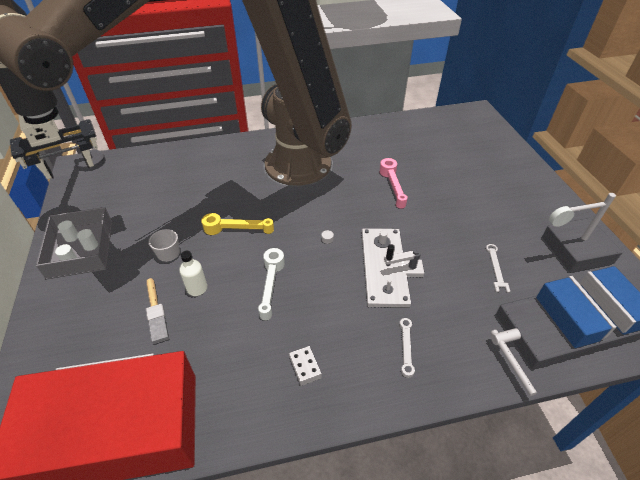

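View pics/top0.png

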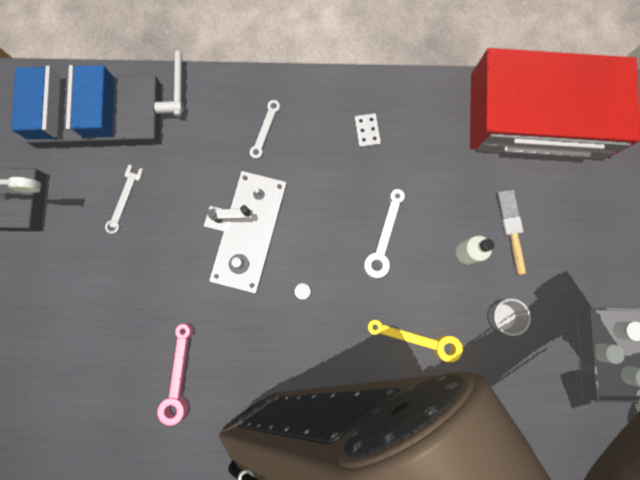

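View pics/wrist0.png

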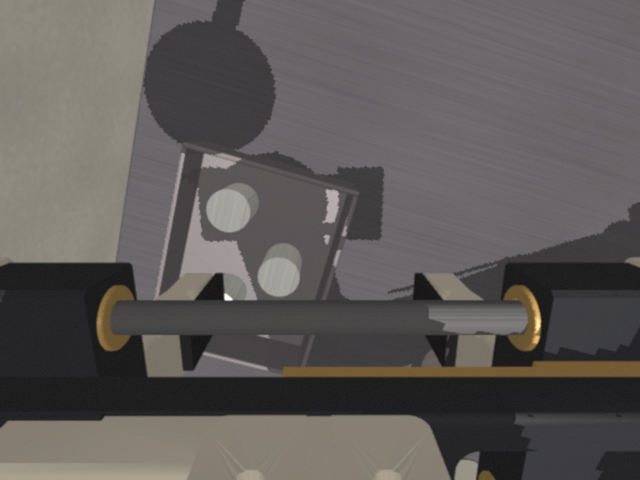

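The candidates in the top view are:
- a yellow lever, hub (450,348)
- a pink lever, hub (172,411)
- a bare-metal lever, hub (377,265) and eye (397,196)
- the flat link with equal ends, (273,105)/(256,153)

The bare aluminium one, with unequal ends, fits the description. I'll check it and the fixture in close crops.

```bash
python3 - <<'E'
import cv2,numpy as np
im=cv2.imread("pics/top0.png")
a=cv2.resize(im[175:295,340:430],None,fx=4.8,fy=4.8,interpolation=cv2.INTER_CUBIC)[:576,:400]
b=cv2.resize(im[165:300,200:300],None,fx=4,fy=4,interpolation=cv2.INTER_CUBIC)
h=np.zeros((576,800,3),np.uint8);h[:a.shape[0],:400]=a[:,:400];h[:540,400:800]=b
cv2.imwrite("pics/crop1.png",h)
E
```

```text
(no output)
```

View pics/crop1.png

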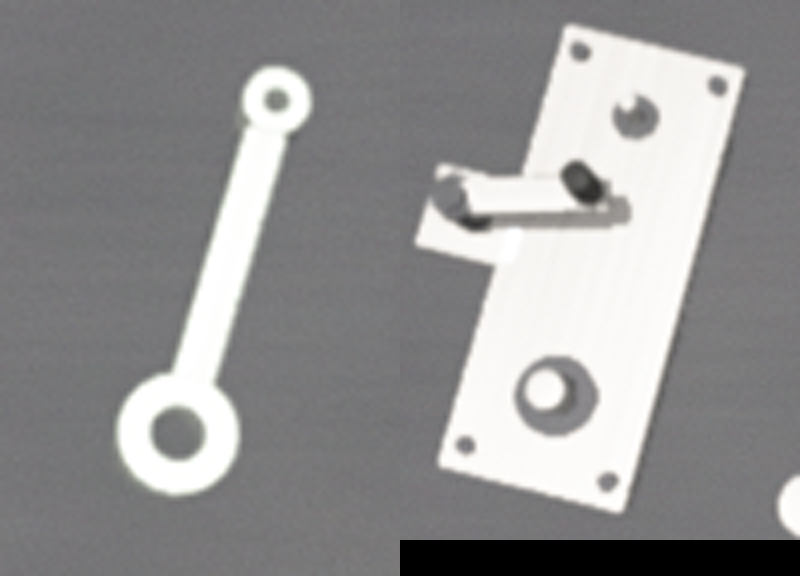

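The crop shows bare aluminium with a 56/32 mm hub and eye, so this is the right lever. On the fixture, the thick pin top is near (236,262), the thin pin near (257,191), and the knob near (246,210). Next I'll measure.

```bash
cat > h.py <<'E'
from plant import bot
import cv2,numpy as np
from scipy.spatial.transform import Rotation as R
def cam(name,st=None):
    c=bot.get_calibration(name)
    if name!="wrist":
        V=np.array(c["view"]); return c,np.linalg.inv(V)
    T=np.eye(4);T[:3,:3]=R.from_quat(st["eef_rot"]).as_matrix();T[:3,3]=st["tcp_pos"]
    return c,T@np.array(c["T_tool_cam"])
def ray(uv,name,z,st=None):
    c,C=cam(name,st); d=np.array([(uv[0]-c["cx"])/c["fx"],-(uv[1]-c["cy"])/c["fy"],-1.]);d=C[:3,:3]@d
    o=C[:3,3]; return o+d*(z-o[2])/d[2]
def proj(p,name,st=None):
    c,C=cam(name,st); q=np.linalg.inv(C)@np.append(p,1.); return np.array([c["cx"]+c["fx"]*q[0]/-q[2],c["cy"]-c["fy"]*q[1]/-q[2]])
def down(yaw): # tool z down, jaw axis (tool y) at world angle yaw
    y=np.array([np.cos(yaw),np.sin(yaw),0]);z=np.array([0,0,-1.]);x=np.cross(y,z)
    return R.from_matrix(np.c_[x,y,z]).as_quat()
def shot(name,fn):
    st=bot.read_state(); im=bot.camera(name)[:,:,::-1].copy(); cv2.imwrite("pics/"+fn+".png",im); np.save("pics/"+fn+".npy",np.r_[st["tcp_pos"],st["eef_rot"]]); return im,st
def load(fn):
    a=np.load("pics/"+fn+".npy"); return cv2.imread("pics/"+fn+".png"),dict(tcp_pos=a[:3],eef_rot=a[3:])
E
python3 - <<'E'
from h import *
im=cv2.imread("pics/top0.png");g=cv2.cvtColor(im,cv2.COLOR_BGR2GRAY)
m=(g>185).astype(np.uint8)
cs,_=cv2.findContours(m,cv2.RETR_CCOMP,cv2.CHAIN_APPROX_NONE)
for c in cs:
    if cv2.contourArea(c)<25: continue
    (x,y),r=cv2.minEnclosingCircle(c);M=cv2.moments(c)
    if 150<y<330 and 190<x<430: print(round(x,1),round(y,1),round(r,1),cv2.contourArea(c),cv2.minAreaRect(c))
# rocker via top rings
print("hub",ray((340+178/4.8,175+433/4.8),"top",40),"eye",ray((340+276/4.8,175+99.5/4.8),"top",36))
f=lambda x,y:(200+(x-400)/4,165+y/4)
cor=np.array([ray(f(*p),"top",18) for p in((567,25),(745,70),(625,512),(440,465))]);print(cor)
print([np.linalg.norm(cor[i]-cor[i-1]) for i in range(4)])
print("pins",ray(f(545,388),"top",55),ray(f(628,104),"top",55)); print("knobtop",ray(f(577,172),"top",120))
print("pivot",ray(f(452,195),"top",74))
E
```

```text
377.9 327.0 10.1 175.0 ((377.0000305175781, 325.5), (13.92715072631836, 19.312314987182617), 68.19859313964844)
374.8 326.8 3.4 29.5 ((374.7500305175781, 326.7500305175781), (6.363960266113281, 5.656853675842285), 45.0)
302.0 290.8 7.9 174.0 ((302.0, 290.5), (15.0, 14.0), 90.0)
235.6 261.8 5.0 65.0 ((235.5, 261.5), (9.0, 9.0), 90.0)
386.5 233.0 45.7 1049.0 ((387.1000061035156, 233.19998168945312), (24.981992721557617, 91.38982391357422), 18.434947967529297)
376.7 264.8 6.4 112.5 ((376.7500305175781, 264.7500305175781), (12.020814895629883, 11.31370735168457), 45.0)
247.5 231.5 62.1 5260.5 ((237.71923828125, 228.6961669921875), (68.05970764160156, 115.85936737060547), 15.255118370056152)
238.8 263.8 11.2 349.5 ((238.75003051757812, 263.7500305175781), (20.50609588623047, 21.21320343017578), 45.0)
258.5 193.5 6.7 107.0 ((258.5, 193.99998474121094), (12.020814895629883, 12.020814895629883), 45.0)
279.0 186.0 3.2 26.0 ((279.0000305175781, 186.00001525878906), (5.656853675842285, 5.656853675842285), 45.0)
244.8 177.2 3.3 26.0 ((244.50001525878906, 177.5), (5.656853675842285, 5.656853675842285), 45.0)
255.5 151.5 3.8 37.5 ((255.25003051757812, 151.25001525878906), (6.363961219787598, 7.071067810058594), 45.0)
hub [ 437.88174703 -155.82221103   40.        ] eye [ 600.86405252 -204.52298394   36.        ]
[[659.12495243 162.0057644   18.        ]
 [633.33186766  55.80467951  18.        ]
 [372.55258479 117.48800643  18.        ]
 [397.79305089 223.97253056  18.        ]]
[np.float64(268.5781876338459), np.float64(109.2883967003756), np.float64(267.97512420646007), np.float64(109.43507210526397)]
pins [439.06466736 159.38800485  55.        ] [601.97342676 119.05659293  55.        ]
knobtop [547.67263237 135.74330159 120.        ]
pivot [543.68315027 211.92111944  74.        ]
```

```bash
python3 - <<'E'
from h import *
st=bot.read_state();M=R.from_quat(st["eef_rot"]).as_matrix();print("jaw yaw",np.arctan2(M[1,1],M[0,1]))
for n,p in(("knob",(547.7,135.7,140)),("knobend",(616,193,90)),("rock",(495.4,-173,23)),("rockhi",(495,-173,260)),("fix",(496,144.5,120)),("fixhi",(496,144.5,260))):
  for y in (-1.85,-1.8,0.066,1.3,0.066+np.pi,1.3+np.pi):
    q=bot.solve_ik(p,down(y)); print(n,round(y,2),None if q is None else np.round(q,2))
E
```

```text
jaw yaw 1.8465227431194604
knob -1.85 [ 0.59  0.25 -0.35  0.   -0.97  0.7 ]
knob -1.8 [ 0.59  0.25 -0.35  0.   -0.97  0.75]
knob 0.07 [ 0.59  0.25 -0.35  0.   -0.97  2.62]
knob 1.3 [ 0.59  0.25 -0.35  0.   -0.97 -2.43]
knob 3.21 [ 0.59  0.25 -0.35  0.   -0.97 -0.52]
knob 4.44 [ 0.59  0.25 -0.35  0.   -0.97  0.71]
knobend -1.85 [ 0.61  0.42 -0.22  0.   -0.92  0.69]
knobend -1.8 [ 0.61  0.42 -0.22  0.   -0.92  0.74]
knobend 0.07 [ 0.61  0.42 -0.22  0.   -0.92  2.6 ]
knobend 1.3 [ 0.61  0.42 -0.22  0.   -0.92 -2.45]
knobend 3.21 [ 0.61  0.42 -0.22  0.   -0.92 -0.54]
knobend 4.44 [ 0.61  0.42 -0.22  0.   -0.92  0.69]
rock -1.85 [ 0.04  0.34 -0.56  0.   -0.67  1.25]
rock -1.8 [ 0.04  0.34 -0.56  0.   -0.67  1.3 ]
rock 0.07 None
rock 1.3 [ 0.04  0.34 -0.56 -0.   -0.67 -1.88]
rock 3.21 [ 0.04  0.34 -0.56  0.   -0.67  0.03]
rock 4.44 [ 0.04  0.34 -0.56  0.   -0.67  1.26]
rockhi -1.85 [ 0.04  0.09 -0.26  0.   -1.22  1.25]
rockhi -1.8 [ 0.04  0.09 -0.26  0.   -1.22  1.3 ]
rockhi 0.07 None
rockhi 1.3 [ 0.04  0.09 -0.26  0.   -1.22 -1.88]
rockhi 3.21 [ 0.04  0.09 -0.26  0.   -1.22  0.03]
rockhi 4.44 [ 0.04  0.09 -0.26  0.   -1.22  1.26]
fix -1.85 [ 0.66  0.2  -0.48  0.   -0.89  0.63]
fix -1.8 [ 0.66  0.2  -0.48  0.   -0.89  0.68]
fix 0.07 [ 0.66  0.2  -0.48  0.   -0.89  2.54]
fix 1.3 [ 0.66  0.2  -0.48  0.   -0.89 -2.51]
fix 3.21 [ 0.66  0.2  -0.48  0.   -0.89 -0.6 ]
fix 4.44 [ 0.66  0.2  -0.48  0.   -0.89  0.64]
fixhi -1.85 [ 0.66  0.07 -0.28  0.   -1.22  0.63]
fixhi -1.8 [ 0.66  0.07 -0.28  0.   -1.22  0.68]
fixhi 0.07 [ 0.66  0.07 -0.28  0.   -1.22  2.54]
fixhi 1.3 [ 0.66  0.07 -0.28  0.   -1.22 -2.51]
fixhi 3.21 [ 0.66  0.07 -0.28  0.   -1.22 -0.6 ]
fixhi 4.44 [ 0.66  0.07 -0.28  0.   -1.22  0.64]
```

```bash
python3 - <<'E'
from h import *
P=np.array([542.8,210.5]); K=np.array([547.7,135.7]); F=-0.2325
a0=np.arctan2(*(K-P)[::-1])
bot.move_ptp([K[0],K[1],190],down(a0+np.pi/2+np.pi))
bot.move_gripper(50)
bot.line_to([K[0],K[1],85],120)
st=bot.read_state();print(st["t"],st["tcp_pos"],st["contact_force"])
shot("wrist","w1")
bot.move_gripper(0,8)
st=bot.read_state();print(st["t"],st["width"],st["contact_force"])
E
```

```text
5.0333 [548.20481168 135.96143651  85.65061824] [ 0.14935618 -1.28680956 -0.24554606]
5.7083 18.07073718133792 [-1.05762232 -0.30681513  1.48707819]
```

View pics/w1.png

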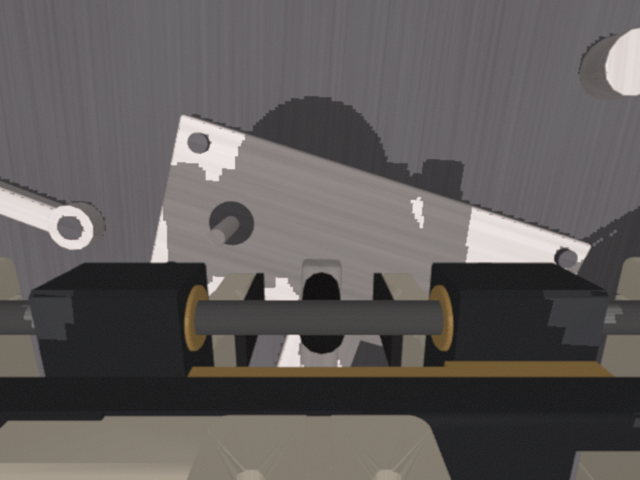

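The black knob sits between the pads at (321,300), and the 18.1 mm width confirms the grip. Next I'll swing it round its arc.

```bash
python3 - <<'E'
from h import *
P=np.array([542.8,210.5]); K=np.array([547.7,135.7]); F=-0.2325
a0=np.arctan2(*(K-P)[::-1]); a1=F-np.pi/2+1.61
n=8;mx=0
for a in np.linspace(a0,a1,n+1)[1:]:
    p=P+75*np.array([np.cos(a),np.sin(a)])
    bot.line_to([p[0],p[1],85],70,down(a+1.5*np.pi))
    f=bot.read_state()["contact_force"]; mx=max(mx,np.linalg.norm(f[:2]))
st=bot.read_state();print(st["t"],st["tcp_pos"],st["contact_force"],mx,st["width"])
bot.move_gripper(50)
p=st["tcp_pos"];bot.line_to([p[0],p[1],190],200)
print(bot.read_state()["t"])
O=np.array([496.2,144.5])
# same view for fixture & rocker: hover so that pins lie in upper image half
x=np.array([np.cos(F),np.sin(F)])
h=O-30*np.array([1,0])
for nm,(o,yy) in {"f":(O,F)}.items():
    hp=o-75*np.array([np.cos(yy),np.sin(yy)])
    print(bot.solve_ik([*hp,210],down(yy+1.5*np.pi)))
    print(hp)
E
```

```text
8.3083 [617.44006847 196.96087279  85.20547433] [ 6.95642891 -0.30394384 -2.99224147] 7.478513824133332 17.805349588265784
9.7417
[ 0.8022298  -0.00268813 -0.47850019  0.         -1.09498427  0.53606653]
[423.21799432 161.78082309]
```

```bash
python3 - <<'E'
from h import *
O=np.array([496.2,144.5]);F=-0.2325
hp=O-42*np.array([np.cos(F),np.sin(F)])
bot.move_ptp([*hp,300],down(F+1.5*np.pi)); bot.pause(0.15)
shot("wrist","wf"); shot("top","t2")
O=np.array([495.4,-173.]);F=-0.2904
hp=O-42*np.array([np.cos(F),np.sin(F)])
bot.move_ptp([*hp,300],down(F+1.5*np.pi)); bot.pause(0.15)
shot("wrist","wr"); shot("top","t3")
print(bot.read_state()["t"])
a=np.hstack([cv2.resize(cv2.imread(f"pics/{n}.png"),(400,300)) for n in("wf","wr")]);b=np.hstack([cv2.resize(cv2.imread(f"pics/{n}.png"),(400,300)) for n in("t2","t3")])
cv2.imwrite("pics/m1.png",np.vstack([a,b]))
E
```

```text
12.2583
```

View pics/m1.png

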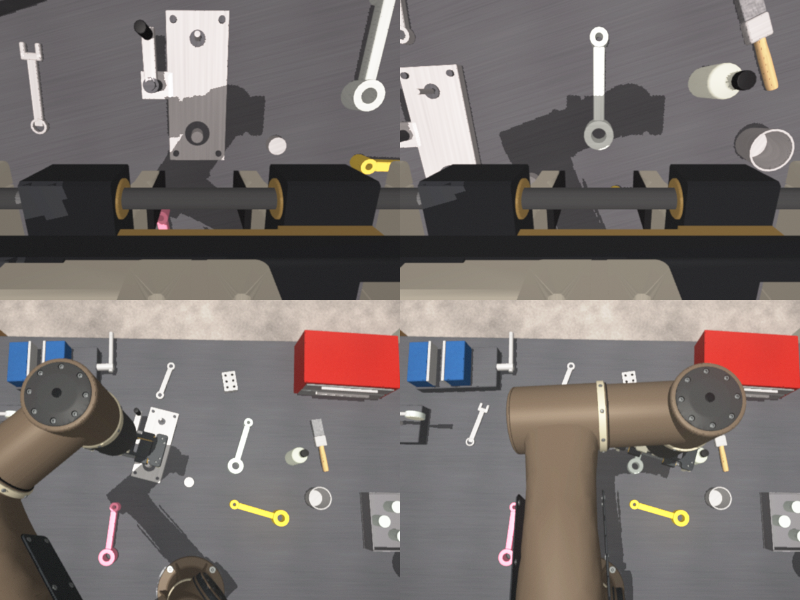

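The wrist views show the arm swung alongside the fixture, with both pins and the whole lever visible. I'll enlarge the views to measure them.

```bash
python3 - <<'E'
from h import *
f=cv2.imread("pics/wf.png");r=cv2.imread("pics/wr.png")
a=cv2.resize(f[0:270,200:380],None,fx=2.2,fy=2.2,interpolation=cv2.INTER_CUBIC)
b=cv2.resize(r[0:270,230:410],None,fx=2.2,fy=2.2,interpolation=cv2.INTER_CUBIC)
cv2.imwrite("pics/m2.png",np.hstack([a,b])); print(a.shape)
E
```

```text
(594, 396, 3)
```

View pics/m2.png

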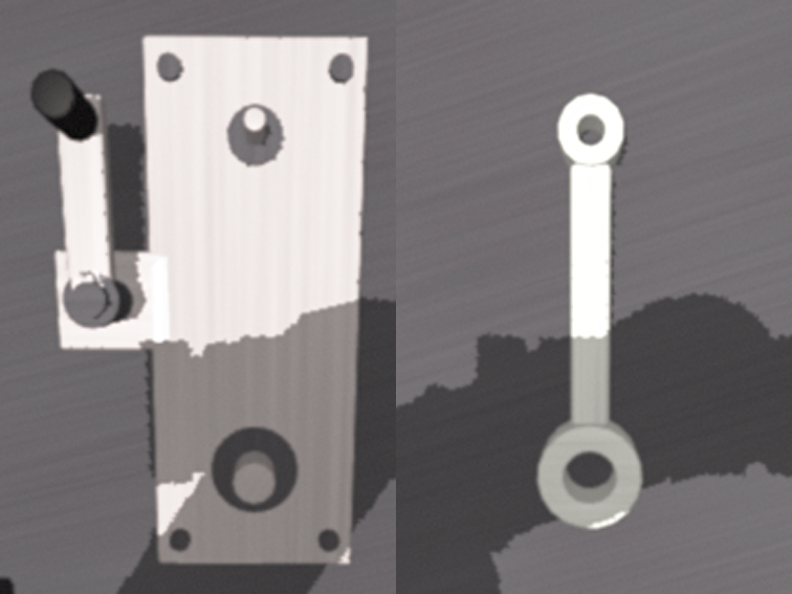

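```bash
python3 - <<'E'
from h import *
_,sf=load("wf");_,sr=load("wr")
f=lambda x,y:(200+x/2.2-.3,y/2.2-.3); r=lambda x,y:(230+(x-396)/2.2-.3,y/2.2-.3)
hp=ray(f(254,482),"wrist",55,sf);ep=ray(f(255,119),"wrist",55,sf)
hb=ray(r(589,476),"wrist",40,sr);ey=ray(r(591,128.5),"wrist",36,sr)
for n,a,b in(("fix",hp,ep),("rock",hb,ey)):
    d=(b-a)[:2];u=d/np.linalg.norm(d);print(n,a,b,np.linalg.norm(d),np.arctan2(*d[::-1]),"origin",(a+b)[:2]/2-25*u)
c=np.array([ray(f(*p),"wrist",18,sf) for p in((143,37),(367,39),(350,563),(158,562))])[:,:2];print(c)
print("edge yaws",[np.arctan2(*(c[i]-c[j])[::-1]) for i,j in((0,3),(1,2))],c.mean(0),[np.linalg.norm(c[i]-c[i-1]) for i in range(4)])
k=ray(f(52,92),"wrist",120,sf);pv=ray(f(92,300),"wrist",82,sf);print("knob",k,pv,np.arctan2(*(k-pv)[:2][::-1]))
E
```

```text
fix [439.88924609 161.25603922  55.        ] [604.37408458 121.40626012  55.        ] 169.243218443768 -0.2376904555271338 origin [497.83455612 147.21761583]
rock [ 439.74375488 -154.09786706   40.        ] [ 602.0098714  -203.39663703   36.        ] 169.58968510060083 -0.2949524872444522 origin [ 496.95641426 -171.47989231]
[[659.86068005 164.35004142]
 [633.93761615  58.39127877]
 [373.45338929 120.84688784]
 [399.48216928 227.61160792]]
edge yaws [np.float64(-0.23834189720642257), np.float64(-0.23532497642540373)] [516.68346369 142.79995399] [np.float64(267.95334420287816), np.float64(109.08375051283626), np.float64(267.8670109408372), np.float64(109.89177786325666)]
knob [618.04552204 197.04215283 120.        ] [543.51818183 211.12453318  82.        ] -0.1867540288827203
```

Both views agree to about 2 mm, and the wrist-to-wrist bias cancels because the two shots were taken from the same relative pose. The clamp is at about 1.59 rad. Now I'll grip the lever.

```bash
python3 - <<'E'
from h import *
g=np.array([496.96,-171.48]);Y=-0.295+1.5*np.pi
bot.move_ptp([*g,90],down(Y))
st=bot.read_state();e=st["tcp_pos"][:2]-g;print(e)
g2=g-e
bot.line_to([*g2,4.5],90)
st=bot.read_state();print(st["t"],st["tcp_pos"],st["contact_force"])
bot.move_gripper(0,35)
st=bot.read_state();print(st["t"],st["tcp_pos"],st["width"],st["contact_force"],st["moment"])
shot("wrist","wg")
E
```

```text
[0.95777015 0.02325837]
14.225 [ 496.47239302 -171.52145454    5.01997208] [ 0.19147388 -0.49216934  0.61138959]
14.825 [ 496.07608531 -171.50237386    4.63448536] 19.779251218640585 [-0.47205355  0.91510584  2.07005706] [0.13303847 0.27638111 0.1032562 ]
```

View pics/wg.png

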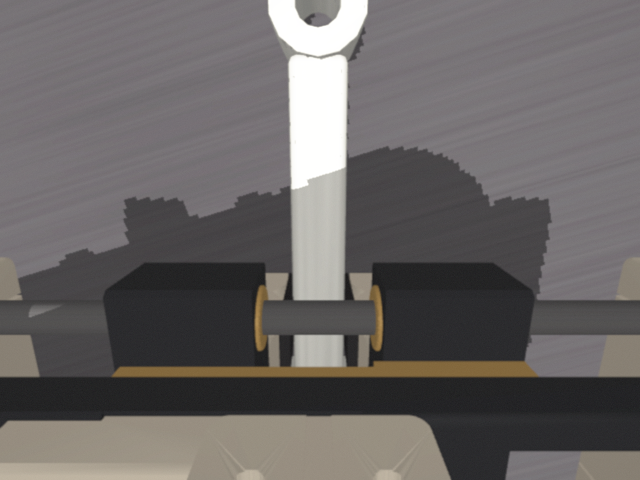

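The eye end is seen at (318,10), the bar is centred between the pads, and the width is 19.8 mm. Lifting now.

```bash
python3 - <<'E'
from h import *
st=bot.read_state();p=st["tcp_pos"];Y=-0.295+1.5*np.pi
bot.line_to([p[0],p[1],60],50); s=bot.read_state();print(s["width"],s["contact_force"],s["moment"])
bot.line_to([p[0],p[1],190],120)
T=np.array([497.83,147.22]);F=-0.2375;u=np.array([np.cos(F),np.sin(F)]);T=T-0.84*u
bot.line_to([*T,190],110,down(F+1.5*np.pi)); bot.pause(.3)
s=bot.read_state();print(s["t"],s["tcp_pos"]-np.r_[T,190],s["width"],s["contact_force"],s["moment"])
shot("wrist","wh"); shot("scene","sh");shot("top","th")
a=np.hstack([cv2.resize(cv2.imread(f"pics/{n}.png"),(400,300)) for n in("wh","th")])
c=cv2.resize(cv2.imread("pics/sh.png")[150:330,250:490],(400,300));
cv2.imwrite("pics/m3.png",np.vstack([a,np.hstack([c,c*0])]))
E
```

```text
20.113726332572373 [ 0.33794639 -0.24767924 -4.83246033] [-0.09613029  0.14351633  0.02153269]
20.7167 [ 0.0189789  -0.06374927  0.02737635] 19.334267740066583 [ 1.23778242  0.08985025 -3.74123132] [-0.08469651  0.13090234  0.01047272]
```

View pics/m3.png

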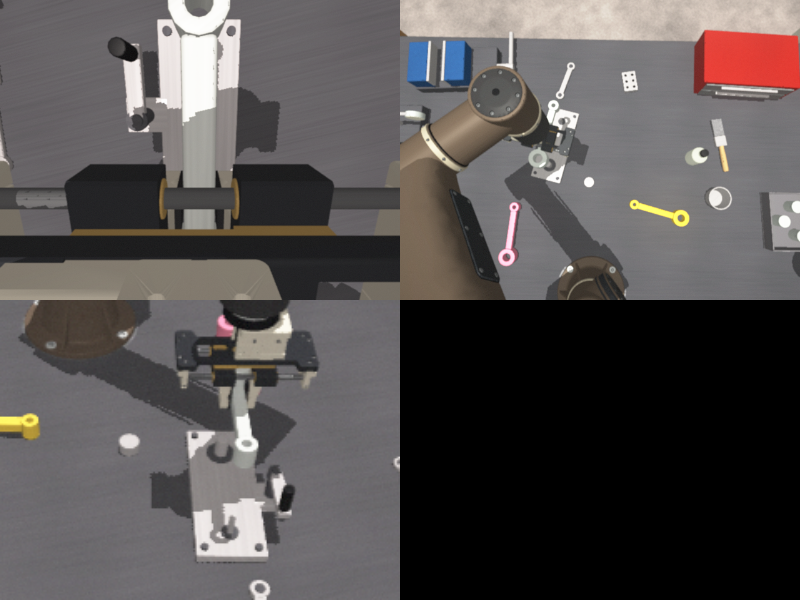

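The lever is held above the fixture, and the clamp lies alongside. I'll compare the eye's position in the wrist image before and after the lift to check the tilt.

```bash
python3 - <<'E'
from h import *
a=cv2.imread("pics/wg.png")[0:270,220:420];b=cv2.imread("pics/wh.png")[0:270,220:420]
cv2.imwrite("pics/m4.png",np.hstack([cv2.resize(x,None,fx=2,fy=2) for x in(a,b)]))
E
```

```text
(no output)
```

View pics/m4.png

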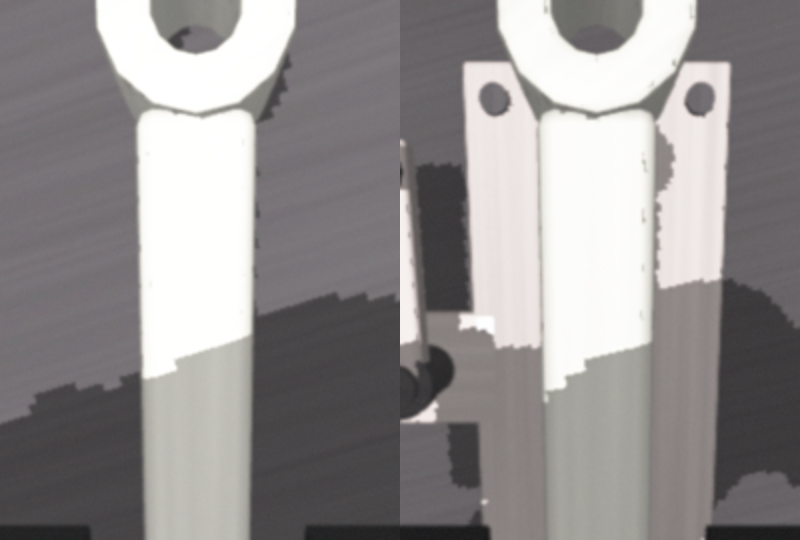

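The two images match within about 1 px, so there is no slip or tilt. Now I'll lower to the hold height of 95 mm for the underside.

```bash
python3 - <<'E'
from h import *
T=np.array([497.83,147.22]);F=-0.2375;u=np.array([np.cos(F),np.sin(F)]);T=T-0.84*u
bot.line_to([*T,99.6],60); bot.pause(.4)
s=bot.read_state();print(s["t"],s["tcp_pos"]-np.r_[T,99.6],s["width"],s["contact_force"],R.from_quat(s["eef_rot"]).as_matrix())
shot("wrist","wi"); shot("scene","si");shot("top","ti")
T0=cv2.imread("pics/ti.png");S=cv2.imread("pics/si.png")
a=cv2.resize(T0[160:300,190:310],None,fx=3.3,fy=3.3,interpolation=cv2.INTER_CUBIC)
b=cv2.resize(S[205:320,345:440],None,fx=4,fy=4,interpolation=cv2.INTER_CUBIC)
h=np.zeros((470,790,3),np.uint8);h[:a.shape[0],:a.shape[1]]=a;h[:b.shape[0],400:400+b.shape[1]]=b;cv2.imwrite("pics/m5.png",h)
u3=np.r_[u,0];o=np.r_[497.83,147.22,95]
for n,l,zt in(("hub",-60,40),("eye",110,36)):
  for cn in("top","scene"): print(n,cn,"ring top pred",proj(o+l*u3+[0,0,zt],cn),"bottom",proj(o+l*u3,cn),"pin",proj(o+l*u3-[0,0,40],cn))
E
```

```text
22.925 [0.02471205 0.02378736 0.0552315 ] 19.545721206434624 [-0.42327435 -0.40657979 -4.80754821] [[ 9.71927218e-01 -2.35281686e-01  1.08304077e-04]
 [-2.35281696e-01 -9.71927217e-01  8.90112869e-05]
 [ 8.43209548e-05 -1.11994459e-04 -9.99999990e-01]]
hub top ring top pred [228.54734641 257.73969326] bottom [232.0991168  259.84290626] pin [235.38043724 261.78596988]
hub scene ring top pred [386.44325835 212.37140472] bottom [384.80708023 222.95246782] pin [383.24830148 233.03299403]
eye top ring top pred [251.31207573 180.60730209] bottom [253.63761847 185.13079139] pin [256.03917508 189.80213774]
eye scene ring top pred [392.85126603 261.59496489] bottom [391.07035808 270.92849654] pin [389.18955634 280.78555997]
```

View pics/m5.png

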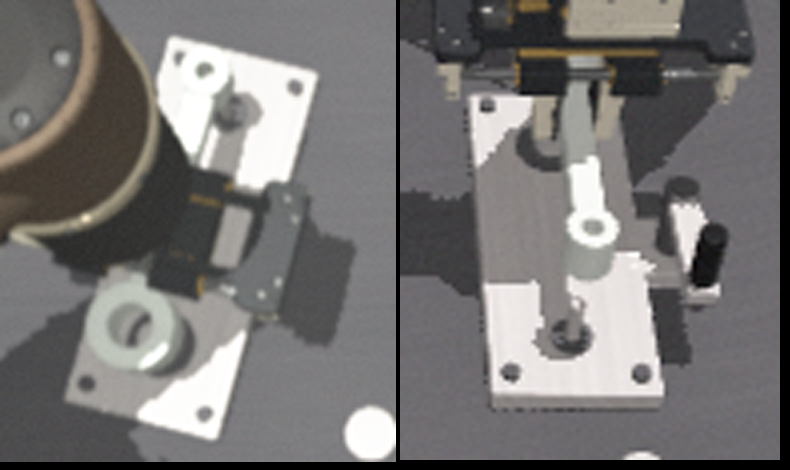

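View pics/wi.png

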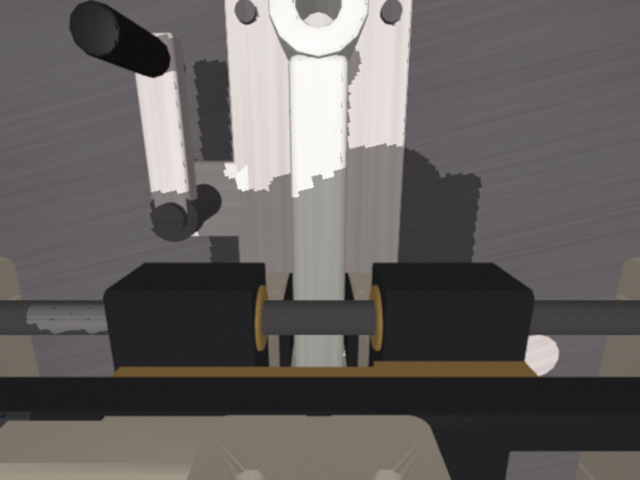

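```bash
python3 - <<'E'
from h import *
im,st=load("wi")
# plate edges: image points -> ray onto z=18 -> rocker/tool frame lateral offset
g=cv2.GaussianBlur(cv2.cvtColor(im,cv2.COLOR_BGR2GRAY),(3,3),0).astype(float)
M=R.from_quat(st["eef_rot"]).as_matrix()
def lat(uv,z): return (M.T@(ray(uv,"wrist",z,st)-st["tcp_pos"]))[:2]
L,Rr=[],[]
for r in list(range(8,58,5))+list(range(64,140,5)):
    gr=np.gradient(g[r]); 
    jr=395+np.argmin(gr[395:420]); Rr.append(lat((jr,r),18))
    if r<58 or 70<r<150:
        jl=215+np.argmax(gr[215:245]); L.append(lat((jl,r),18))
for n,e in(("L",L),("R",Rr)):
    e=np.array(e);p=np.polyfit(e[:,0],e[:,1],1);rs=e[:,1]-np.polyval(p,e[:,0]);print(n,p,np.abs(rs).max(), np.polyval(p,0))
# bar edges on z = 95+34
B=[]
for r in range(75,160,5):
    gr=np.gradient(g[r]); B.append([lat((280+np.argmax(gr[280:305]),r),129),lat((335+np.argmin(gr[335:360]),r),129)])
B=np.array(B).mean(1);print("bar",np.polyfit(B[:,0],B[:,1],1),B[:,1].mean())
# scene zoom
a=[cv2.resize(cv2.imread(f"pics/{n}.png")[248:296,364:414],None,fx=8,fy=8,interpolation=cv2.INTER_CUBIC) for n in("scene0","si")]
cv2.imwrite("pics/m6.png",np.hstack(a))
E
```

```text
L [-1.57021458e-04 -5.49492378e+01] 0.30050529456469377 -54.949237817934936
R [8.03741557e-04 5.38871667e+01] 0.46270839187773305 53.88716670525802
bar [-0.00260484 -0.07692624] -0.2769704322338246
```

View pics/m6.png

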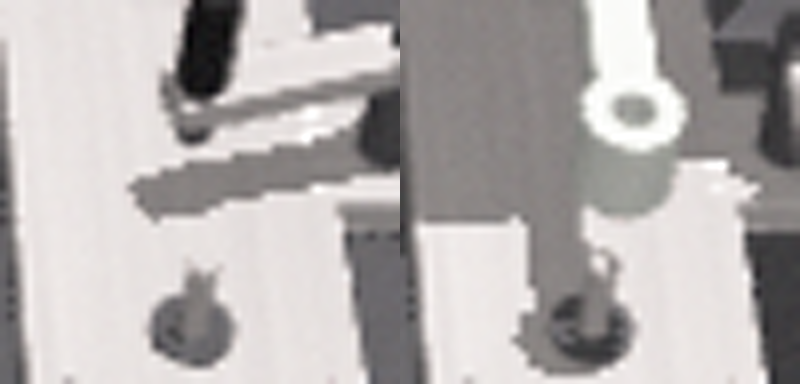

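```bash
python3 - <<'E'
from h import *
im,st=load("wh");M=R.from_quat(st["eef_rot"]).as_matrix()
lat=lambda uv,z,s,M:(M.T@(ray(uv,"wrist",z,s)-s["tcp_pos"]))[0]
g=cv2.GaussianBlur(cv2.cvtColor(im,cv2.COLOR_BGR2GRAY),(3,3),0).astype(float)
e=[lat((c,15+np.argmax(np.gradient(g[15:45,c]))),18,st,M) for c in list(range(254,266))+list(range(372,384))]
print("plate end rel tcp (expect 155.84)",np.mean(e),np.std(e), "corner holes->", [lat((220+x/2,y/2),18,st,M) for x,y in((494-400,98),(699-400,98))])
z=st["tcp_pos"][2]-4.63
print("eye near rim rel tcp (expect 94.84)",[lat((318.5,r),z+36,st,M) for r in(54,55,56)],"bar end top",lat((318.5,57),z+34,st,M))
for n in("wg","wi","wh"):
    im,s=load(n);M=R.from_quat(s["eef_rot"]).as_matrix();g=cv2.cvtColor(im,cv2.COLOR_BGR2GRAY);print(n,g[48:66,318])
# far edge of plate in wf with the same camera, in frame of measured origin
im,s=load("wf");M=R.from_quat(s["eef_rot"]).as_matrix();g=cv2.GaussianBlur(cv2.cvtColor(im,cv2.COLOR_BGR2GRAY),(3,3),0).astype(float)
F=-.2375;u=np.array([np.cos(F),np.sin(F)])
def fx(c,r): return (ray((c,r),"wrist",18,s)[:2]-[497.83,147.22])@u
print("wf far",np.mean([fx(c,8+np.argmax(np.gradient(g[8:25,c]))) for c in range(285,345)]),"near",np.mean([fx(c,245+np.argmin(np.gradient(g[245:262,c]))) for c in range(290,340)]))
E
```

```text
plate end rel tcp (expect 155.84) 155.0658879654588 0.35873833828081086 corner holes-> [np.float64(141.34242224743357), np.float64(141.35407328217784)]
eye near rim rel tcp (expect 94.84) [np.float64(95.23440949192467), np.float64(94.94369726573669), np.float64(94.65261427514864)] bar end top 94.76386715075083
wg [255 255 255 255 255 255 255 246 192 157 212 254 255 255 255 255 255 255]
wi [252 252 251 250 249 248 244 223 161 132 178 235 246 249 250 250 250 250]
wh [254 253 253 252 251 250 248 228 164 120 142 202 241 251 252 252 252 252]
wf far 154.22825815673067 near -115.40890923915642
```

Every check agrees within about 1 mm. The eye rim and bar end in the wrist image are within 0.3 px of where they were at the grip, so the lever is level and hasn't slipped. The pose is holding steady, so I'm handing in.

```bash
python3 - <<'E'
from h import *
s=bot.read_state();print(s["t"],s["width"],s["tcp_pos"],np.abs(s["qvel"]).max())
bot.close_job()
E
```

```text
23.075 19.97504412059153 [497.01681746 147.42384203  99.6092214 ] 0.002159455936765532
the job is handed in; nothing more can be done
```

I swung the clamp arm alongside the fixture, then gripped the bare aluminium rocker at its balance point. I carried it over level and handed in at 23.1 s, still holding it over the pins. `close_job()` gives no verdict, so what follows is from my own measurements.

- **Clamp:** it ended at about 1.59 rad, measured in the wrist image. The last wrist picture still shows it lying alongside, clear of the lever.
- **Height:** the underside should be about 95 mm above the bench, 40 mm above the pin tops. That comes from the grip height and the arm's reported position, not from a direct measurement of the underside.
- **Level and grip:** the eye sits within about 0.3 px of where it was in the wrist image when I gripped it, so it has not tilted or slipped. The gripper width reads 20 mm and the arm is still.
- **Alignment across and in angle:** sideways error is about 0.3 mm or less, and the angle is within about 0.2°.
- **Alignment along the bar:** the wrist and top cameras agree within about 1 mm. The plate's ends suggest the fixture lies 0.6–0.8 mm nearer its thick-pin end than the pins do, and I left that uncorrected as noise.
- **Disagreements:** the top and wrist cameras differ by about 2 mm in absolute position. I used wrist shots from the same relative pose for both lever and fixture, so that offset cancels. The coarser scene camera differed by about 0.7 px along the bar, up to roughly 2.5 mm, which is near the limit of what I could read there.
- **Other things on the bench:** nothing else was touched on purpose, but I made no separate before-and-after check of their positions.

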